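# Grease the lubrication block at its tilted nipple

## Task

First vent the lubrication block: pull its slide-valve knob straight out until it clicks, then push it fully home again. Then lift the push-type grease gun out of its stand, press its nose squarely over the block's tilted nipple until it snaps on, then push the gun on against its spring until the nose has gone about 10 mm into the barrel, without ramming it: you finish while still gripping the gun and holding it pressed in. Leave the flange, tin, bearing and spanner where they are.

Things in the scene. Friction and masses are not known exactly. Their poses are not given: they have to be found in the camera images.
- block: Lubrication block, fixed: aluminium, 70 x 170 mm, top at 65 mm, on a plate 100 x 220 mm. Origin on the bench; x to its back, y to the left seen facing along x, z up. Front face at x = -30 mm, with the slide knob at y = +50. At y = -50 mm an adapter leans 28 degrees from vertical to the front (-x) and ends in the nipple. The upright screw plug at y = +45 mm (79 mm high) is no nipple.
- nipple: Plain steel grease nipple, part of the fixed block. Origin: centre of the flat top of its head, 112 mm above the bench, at x = -25, y = -50 mm of the block; z points outward along its axis, y as the block's y. Head 15.5 mm wide, 11 mm long, coned over the first 4 mm from 9 mm at the top; then a 10 mm neck down to the 23 mm thick adapter, 23 mm below the origin.
- knob (a joint): Travel of the slide-valve knob in m: 0 = pushed home, 0.025 = pulled out to its click (end stop). It slides along the block's -x. An over-centre mechanism drives it to the nearer end and holds it there; it resists with about 6 N at the start of a stroke, less towards the middle, and helps beyond it.
- knob_grip (a point): Centre of the knob, a black plastic disc 32 mm in diameter and 17 mm thick whose axis is the block's x, on a 12 mm steel stem; its height is 45 mm. At home the centre is 35 mm in front of the block's front face (60 mm when out). Axes as the block's. It can be pinched from above across its sides (along the block's y).
- stand: Fixed stand for the gun: a disc 90 mm across and 10 mm thick with an upright tube 52 mm across on it, 65 mm high in all, bore 31 mm. Origin on the bench on the tube's axis, z up.
- gun: Push-type grease gun, loose, 0.38 kg (varies), upright in the stand, round. Origin: centre of the underside of its foot flange (46 mm wide, 6 mm thick), resting on the stand's rim at 65 mm; z along the gun from nose to cap. Grey barrel 36 mm in diameter, z = 6 to 98 mm, black cap 39 mm wide up to z = 105 mm. The steel nose hangs in the stand; lift 49 mm to clear it.
- gun_grip (a point): Point on the gun's axis at z = 82 mm, 23 mm below its top, where the barrel (36 mm) is well gripped from above. Axes as the gun's.
- nose (a joint): How far the sprung nose is pushed into the barrel, m: 0 = fully out (preloaded, starts to give at 9 N), 0.010 = well in (14 N), 0.014 = hard stop (16 N). The spring always pushes it out again, so it stays in only while the gun is held pressed. Snapping onto the nipple takes 7 to 9 N, before the nose goes in much.
- nose_mouth (a point): Centre of the nose's mouth, on the gun's axis at z = -49 mm when the nose is out; moves with the nose. Axes as the gun's. Socket 25 mm wide outside (29 mm at the lip), bore 18 mm, flared to about 22 mm at the mouth, 17 mm deep; four sprung catch balls 4.5 mm inside snap in below the nipple's head. Head bottomed in it = snapped on: the mouth is then 17 mm below the nipple's origin.
- flange: Bystander: pipe flange 100 mm across with a pipe stub 42 mm thick, 100 mm high, loose. Origin under its centre.
- tin: Bystander: steel tin 72 mm across, 110 mm high, loose. Origin under its centre.
- bearing: Bystander: ball bearing lying flat, 72 mm across, 23 mm high, loose. Origin under its centre.
- spanner: Bystander: spanner 180 mm long lying flat on the bench, loose. Origin on the bench near its middle, x along it.
There are look-alikes about, which are no part of the job. Leave any green look-alike of the gun alone.

How it is judged (in metres and radians):
On the way, in this order (a step that is already met when the one before it is completed fails the run):
1. the knob is pulled out to its click (over 20 mm) (value of joint knob above 0.02 m), for 0.2 s.
2. the knob is pushed home again (within 4 mm) (value of joint knob below 0.004 m), for 0.2 s.
3. the gun is lifted out of its stand in the fingers (height (world z) of gun above 0.105 m and contact force between the fingers and gun above 1 N), for 0.1 s.
4. the nose is snapped squarely on the nipple and pushed over 5 mm into the gun (angle between the z axis of gun and the z axis of nipple, either way round below 0.12 rad and value of joint nose above 0.005 m and contact force between gun and nipple above 3 N and x of nose_mouth in the frame of nipple between -0.004 and 0.004 m and y of nose_mouth in the frame of nipple between -0.004 and 0.004 m and z of nose_mouth in the frame of nipple between -0.02 and -0.015 m), for 0.3 s.
At the end, for the whole second after the job is handed in: Fingers grip the gun; nose mouth 15 to 20 mm below the nipple's top and within 4 mm of its axis, axes within 0.12 rad, nose pushed in over 5 mm and on the nipple with over 3 N, gun still and clear of the stand; knob home within 4 mm (all of step 4 and value of joint knob below 0.004 m and contact force between the fingers and gun above 1 N and contact force between gun and stand below 0.5 N and linear speed of gun below 0.03 m/s); the arm keeps its last pose, push and grip.
It fails at once if the gun is rammed onto the nipple with over 60 N (contact force between gun and nipple above 60 N).
It fails at once if the pipe flange is moved over 30 mm (distance of flange from where it was at the start of the episode above 0.03 m).
It fails at once if the tin is moved over 30 mm (distance of tin from where it was at the start of the episode above 0.03 m).
It fails at once if the bearing is moved over 30 mm (distance of bearing from where it was at the start of the episode above 0.03 m).
It fails at once if the spanner is moved over 30 mm (distance of spanner from where it was at the start of the episode above 0.03 m).
It also fails if it takes over 51 s, if anything falls off the work surface, if the arm or the gripper's body presses on something with over 40 N, if the wrist force passes 120 N, or if a joint passes its speed limit or range.

## Robot

A 7-joint arm with a two-finger parallel gripper is mounted at the origin on the work surface. World frame = base frame: x ahead of the robot, y to its left, z up, the work surface at z = 0. Lengths are in m, angles in degrees, forces in N, time in s.
With the tool pointing down it reaches from about 0.425 to 0.875 m from the base axis. Payload 4.7 kg.
Tool frame: the origin (TCP) lies at the very end of the fingers, on their centre line; the grasp point (between the pads) lies 19 mm behind it; y points along the fingers, z is the direction in which the jaws open and shut, and the axes are right-handed (so a half turn about y gives the same grasp; the last joint's range is limited). The gripper opens to 87 mm and grips with 3 to 60 N. Pads are 19 mm wide; open, the fingers measure 117 mm over their backs; the gripper's body (75 mm by 190 mm) begins 51 mm behind the grasp point.
Start: joints at [-74.307, 18.392, -4.016, 83.108, 1.295, 78.541, -3.26], TCP at [0.167, 0.628, 0.223] pointing down, gripper open.
Joint ranges: [-163.93, 163.93], [-17.29, 119.83], [-79.2, 71.16], [3.27, 140.29], [-89.18, 269.18], [5.43, 117.66], [-154.24, 154.24]. Speed limits (degrees/s): [147.25, 147.25, 180, 180, 180, 180, 180].

## Interface

Orientations are given as [roll, pitch, yaw] about the fixed x, y, z axes, in that order (R = Rz(yaw) Ry(pitch) Rx(roll)).
In Python, from cell import env gives the robot as it stands.
- The arm moves only by the shell command python3 -m pendant 'ROWS' [FORCE]. ROWS is JSON, one flat list of numbers, 7 for each row, row after row: the shift along the world's x, y, z in units of 40 mm (1.0 is 40 mm), then the turn, a rotation vector about the world's x, y, z in units of 10 degrees (1.0 is 10 degrees), then the finger opening in mm, from 0 to 87. In form: [x, y, z, wx, wy, wz, jaw, x, y, z, wx, wy, wz, jaw, ...]. A call has 1 to 10 rows; each row shifts and turns the commanded pose from where the row before left it; what a row does not reach is not made up. A row lasts 1/8 s, in which the tool goes at most 62.5 mm and 10.7 degrees, less where a joint would pass 70% of its speed; a pose out of reach is approached as far as the arm can. A call is refused whole if a number of a shift passes 1 or a number of a turn 1, either way. A call with a gripper value outside its range is refused whole. The fingers move at their own pace and stop on an object; FORCE is the grip in N (left out, the last holds). Time passes only in rows, so rows that do not move let the fingers close. It gives the time, the measured TCP pose, the force and the opening at its end, in the units of the state.
- env.get_obs(): the state, without advancing time (a new reading comes with each control period).
- env.read_camera(name): name is "scene" or "side" or "wrist"; returns a dict with "image" (420x560x3 uint8, red, green, blue), "fx", "fy", "cx", "cy" (pixels), "k1" (the pictures are not rectified: a ray, as slopes to the right and down, at radius r is drawn at 1 + k1 r^2 times it, then the intrinsics apply), "cam_to_world" (4x4, takes a point from camera to world coordinates). Camera axes: x right, y up, looking along -z (the intrinsics and any distortion apply to the point x, -y, -z); pixel columns grow to the right and rows downward; lengths in m; the calibration is good to about 2 mm. A picture is of the moment at which its call begins. There is no depth.
- env.sign_off(): hands the job in, once; it reports no verdict.
The state is a dict: "time_s": time; "qpos": joint angles; "joint_velocities": joint speeds; "effort": joint torques, N m; "tool_pos": TCP position; "tool_rot": TCP orientation; "force": force on the tool from outside, world axes, zero at the start; "wrist_torque": the same for the moment, N m; "grip_width": finger opening in m.
Only numpy, scipy, OpenCV 4.12 (cv2) and the standard library are available. Lean on these libraries where they do the work, as an engineer would, in place of code of your own. Each camera call takes 0.05 s, during which the arm holds its last target.

## Working session

There is one attempt and no reset: what is moved stays moved. The work goes in short steps, Python scripts to look and compute and a shell command to move; the robot and the scene stay as the last step left them, time stands still between calls to the robot, and variables do not carry over. Pictures are saved under pics/ and viewed, and the job is handed in when it is done.

```bash
ls; mkdir -p pics; cat > h.py <<'E'
import numpy as np,cv2
from cell import env
def snap(n,f):
    c=env.read_camera(n); cv2.imwrite(f,c["image"][:,:,::-1]); np.savez(f.replace('.png','.npz'),**{k:np.array(v) for k,v in c.items()}); return c
def load(f):
    return dict(np.load(f))
def ray(c,u,v):
    K=np.array([[c['fx'],0,c['cx']],[0,c['fy'],c['cy']],[0,0,1]],float)
    d=cv2.undistortPoints(np.array([[[u,v]]],float),K,np.array([float(c['k1']),0,0,0,0]))[0,0]
    T=np.array(c['cam_to_world']); return T[:3,3],T[:3,:3]@np.array([d[0],-d[1],-1])
def atz(c,u,v,z):
    o,d=ray(c,u,v); return o+d*(z-o[2])/d[2]
def proj(c,p):
    T=np.array(c['cam_to_world']); q=T[:3,:3].T@(np.array(p)-T[:3,3]); a,b=q[0]/-q[2],-q[1]/-q[2]; s=1+float(c['k1'])*(a*a+b*b)
    return np.array([float(c['fx'])*a*s+float(c['cx']),float(c['fy'])*b*s+float(c['cy'])])
E
python3 - <<'E'
from h import *
for n in ("scene","side","wrist"):
    c=snap(n,f"pics/{n}0.png"); print(n,c['fx'],c['k1'],np.round(c['cam_to_world'],3).tolist())
o=env.get_obs(); print({k:np.round(v,3).tolist() for k,v in o.items()})
E
```

```text
pics
scene 386.4926291340627 -0.06984988947935224 [[-0.882, -0.293, 0.37, 1.011], [0.472, -0.526, 0.708, 0.73], [-0.013, 0.798, 0.602, 0.738], [0.0, 0.0, 0.0, 1.0]]
side 449.82514073969384 -0.02539025355695261 [[0.811, 0.402, -0.425, 0.177], [-0.585, 0.563, -0.583, -0.624], [0.005, 0.722, 0.692, 0.855], [0.0, 0.0, 0.0, 1.0]]
wrist 368.8071443705098 -0.071760206805893 [[0.256, -0.927, -0.274, 0.092], [0.967, 0.245, 0.074, 0.649], [-0.001, -0.284, 0.959, 0.383], [0.0, 0.0, 0.0, 1.0]]
{'time_s': 0.15, 'qpos': [-74.306, 18.429, -4.013, 83.159, 1.296, 78.541, -3.258], 'joint_velocities': [0.064, -0.096, 0.029, -0.31, 0.024, -0.042, -0.098], 'effort': [-0.0, -49.18, -0.405, -31.288, -0.064, 0.041, 0.0], 'tool_pos': [0.167, 0.628, 0.222], 'tool_rot': [-90.084, -0.006, -14.884], 'force': [0.565, -0.018, -0.884], 'wrist_torque': [-0.062, -0.062, 0.002], 'grip_width': 0.087}
```

View pics/scene0.png

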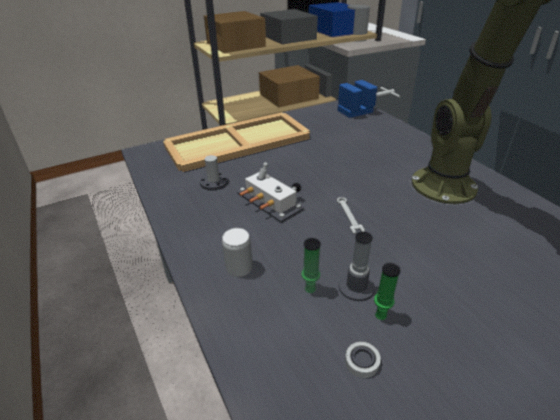

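View pics/side0.png

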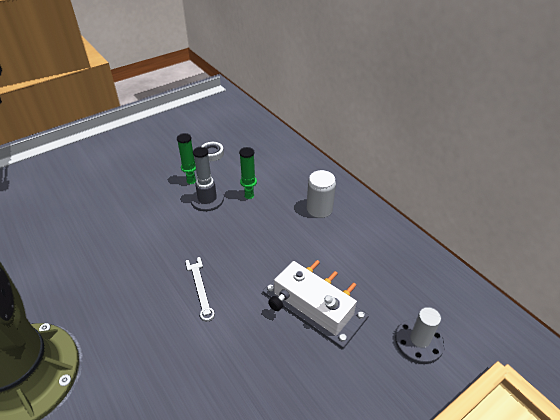

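View pics/wrist0.png

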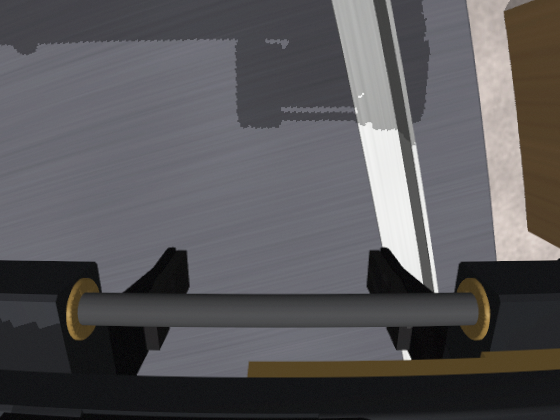

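The scene picture shows the grey gun in a dark stand at (362,255), with green look-alikes at (312,262) and (388,288). The block is at (272,190). The side picture shows the gun at (203,170) and the knob at (276,302). The nipple candidates there are (332,300) and (299,275). I'll enlarge both views.

```bash
python3 - <<'E'
import cv2
a=cv2.imread('pics/side0.png');b=cv2.imread('pics/scene0.png')
cv2.imwrite('pics/c1.png',cv2.resize(a[240:350,250:390],None,fx=5,fy=5,interpolation=cv2.INTER_CUBIC))
cv2.imwrite('pics/c2.png',cv2.resize(a[125:225,160:270],None,fx=6,fy=6,interpolation=cv2.INTER_CUBIC))
cv2.imwrite('pics/c3.png',cv2.resize(b[145:225,225:315],None,fx=7,fy=7,interpolation=cv2.INTER_CUBIC))
cv2.imwrite('pics/c4.png',cv2.resize(b[225:325,290:410],None,fx=6,fy=6,interpolation=cv2.INTER_CUBIC))
E
```

```text
(no output)
```

View pics/c1.png

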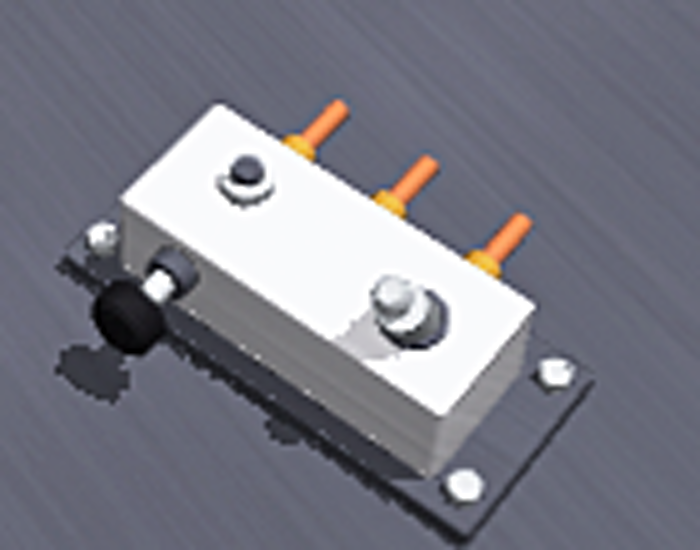

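View pics/c2.png

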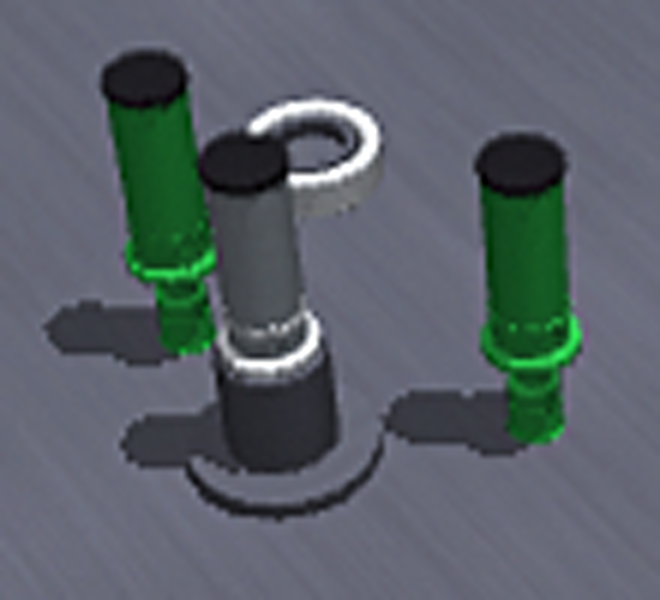

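View pics/c3.png

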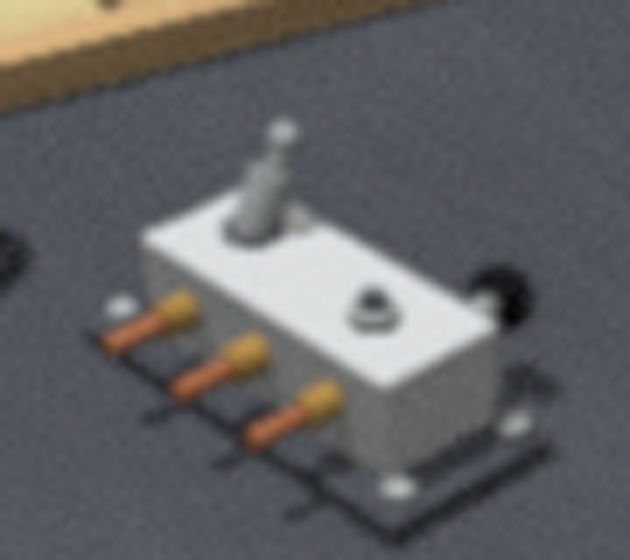

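View pics/c4.png

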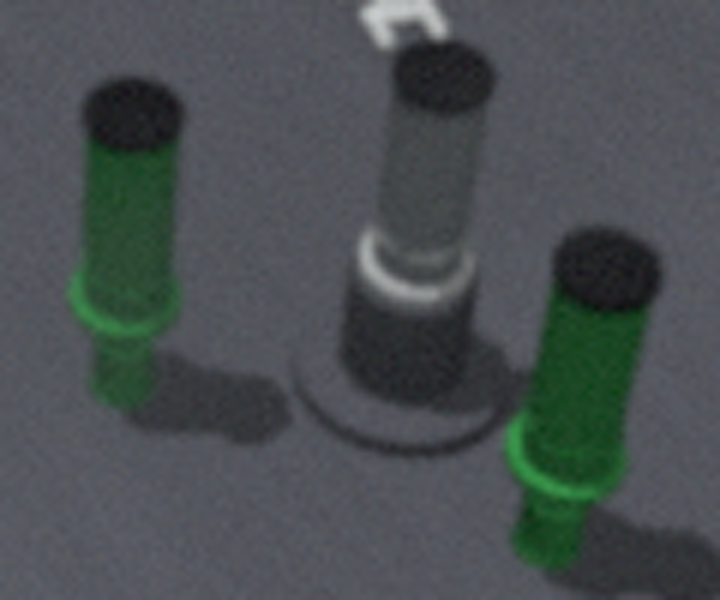

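The crops settle which is which. The real gun is the grey one in the stand at side (201,165) / scene (363,255). The two green ones are decoys. The nipple is the leaning post at side (328,299) / scene (265,163), and the plug at side (299,275) is upright and short. Next I'll fit the block and gun poses.

```bash
cat > fit.py <<'E'
from h import *
from scipy.optimize import least_squares
S=load('pics/side0.png'.replace('png','npz'));C=load('pics/scene0.npz')
f1=lambda u,v:((u+.5)/5-.5+250,(v+.5)/5-.5+240)
f3=lambda u,v:((u+.5)/7-.5+225,(v+.5)/7-.5+145)
s=np.sin(np.radians(28));co=np.cos(np.radians(28))
head=np.array([-25+s*5,-50,112-co*5])/1e3   # head centre
P=[('BL',[40,85,65]),('FL',[-30,85,65]),('FR',[-30,-85,65]),('BR',[40,-85,65]),('knob',[-65,50,45]),('head',head*1e3)]
o1=[(220,103),(122,198),(440,415),(535,307),(130,317),(393,297)]
o3=[(388,388),(498,322),(235,190),(143,238),(500,296),(283,133)]
def T(p,q):
    x,y,a=p;c,s_=np.cos(a),np.sin(a);q=np.array(q)/1e3
    return np.array([x+c*q[0]-s_*q[1],y+s_*q[0]+c*q[1],q[2]])
def res(p,which=3):
    r=[]
    for (n,q),a,b in zip(P,o1,o3):
        if which&1:r.append(proj(S,T(p,q))-f1(*a))
        if which&2:r.append(proj(C,T(p,q))-f3(*b))
    return np.array(r).ravel()
fl=atz(S,*f1(122,198),.065);fr=atz(S,*f1(440,415),.065);d=fl-fr
a0=np.arctan2(d[1],d[0])-np.pi/2;m=(fl+fr)/2
p0=[m[0]+.03*np.cos(a0),m[1]+.03*np.sin(a0),a0]
for w in (1,2,3):
    r=least_squares(res,p0,args=(w,));print(w,r.x[:2],np.degrees(r.x[2]),np.round(r.fun.reshape(-1,2),1).tolist())
p=r.x
print('knob',T(p,[-65,50,45]),'nipple',T(p,[-25,-50,112]))
# gun: cap top centre at z .170, flange z .068
for c,pts,n in ((S,[((244,165),6,160,125,.170),((270,343),6,160,125,.071),((285,440),6,160,125,.010)],'side'),(C,[((445,78),6,290,225,.170),((416,268),6,290,225,.071)],'scene')):
    for (uv,k,ox,oy,z) in pts:
        print(n,z,atz(c,(uv[0]+.5)/k-.5+ox,(uv[1]+.5)/k-.5+oy,z)[:2])
for n,c,u,v,z in (('tin',S,321,181,.11),('tin',C,236,238,.11),('flange',S,429,318,.1),('flange',C,211,161,.1),('bearing',C,363,357,.023),('bearing',S,212,150,.023),('sp1',S,194,264,0),('sp2',S,207,313,0),('greenA',S,247,153,.154),('greenB',S,184,139,.154)): print(n,atz(c,u,v,z)[:2].round(3))
E
python3 fit.py
```

```text
1 [ 0.56630446 -0.21083678] 14.132369606222937 [[0.2, -0.5], [-0.5, -0.4], [0.5, 0.6], [0.7, -0.4], [-0.2, 0.3], [-0.6, 0.1]]
2 [ 0.56936235 -0.20585847] 16.727723840586588 [[0.1, -0.1], [0.5, -0.1], [1.4, -1.0], [-1.4, 0.2], [-0.2, 0.2], [-0.5, 0.6]]
3 [ 0.56689712 -0.21011963] 14.801219411295257 [[-0.3, -0.7], [-0.8, -0.8], [-0.6, -0.3], [0.1, -0.5], [0.9, -0.1], [2.4, -1.9], [0.7, -1.2], [-0.8, -1.1], [-0.1, 0.3], [-0.0, -0.2], [-0.3, -0.4], [0.1, -0.3]]
knob [ 0.49128064 -0.17838404  0.045     ] nipple [ 0.55549999 -0.26484718  0.112     ]
side 0.17 [0.54849706 0.22812039]
side 0.071 [0.54880132 0.22890866]
side 0.01 [0.55007855 0.23100366]
scene 0.17 [0.55437492 0.23757599]
scene 0.071 [0.55535211 0.23837905]
tin [0.772 0.017]
tin [0.783 0.034]
flange [ 0.692 -0.41 ]
flange [ 0.703 -0.379]
bearing [0.666 0.41 ]
bearing [0.663 0.399]
sp1 [0.413 0.053]
sp2 [ 0.372 -0.086]
greenA [0.653 0.175]
greenB [0.55  0.324]
```

```bash
python3 - <<'E'
from h import *
for n in('side','scene','wrist'):
    c=load(f'pics/{n}0.npz');print(n,c['cx'],c['cy'],c['fx'],c['fy'],proj(c,[0,0,.02]), [proj(c,[.12*np.cos(a),.12*np.sin(a),.02]).round().tolist() for a in np.arange(0,6.2,.785)])
    im=c['image'][:,:,::-1].copy()
    for r in(.1,.13):
      for a in np.arange(0,6.28,.1):
        u=proj(c,[r*np.cos(a),r*np.sin(a),.02]);cv2.circle(im,tuple(int(t) for t in u),0,(0,0,255),-1)
    if n=='side':cv2.imwrite('pics/bs.png',cv2.resize(im[290:420,0:120],None,fx=4,fy=4))
    if n=='scene':cv2.imwrite('pics/bc.png',cv2.resize(im[140:220,380:500],None,fx=5,fy=5))
E
```

```text
side 280.3753545907412 205.70385052956914 449.82514073969384 449.82514073969384 [ 17.31159927 371.08011335] [[78.0, 339.0], [49.0, 318.0], [4.0, 327.0], [-37.0, 361.0], [-50.0, 406.0], [-21.0, 434.0], [34.0, 423.0], [74.0, 381.0]]
scene 283.9833660260457 210.24451301454917 386.4926291340627 386.4926291340627 [444.49614903 179.44750747] [[419.0, 189.0], [446.0, 199.0], [472.0, 197.0], [481.0, 185.0], [468.0, 171.0], [443.0, 163.0], [420.0, 164.0], [409.0, 174.0]]
wrist 277.5885493680679 209.07323031293376 368.8071443705098 368.8071443705098 [-225.78665688  186.69745482] [[-191.0, 271.0], [-167.0, 233.0], [-180.0, 159.0], [-216.0, 102.0], [-240.0, 103.0], [-249.0, 148.0], [-249.0, 209.0], [-227.0, 259.0]]
```

View pics/bs.png

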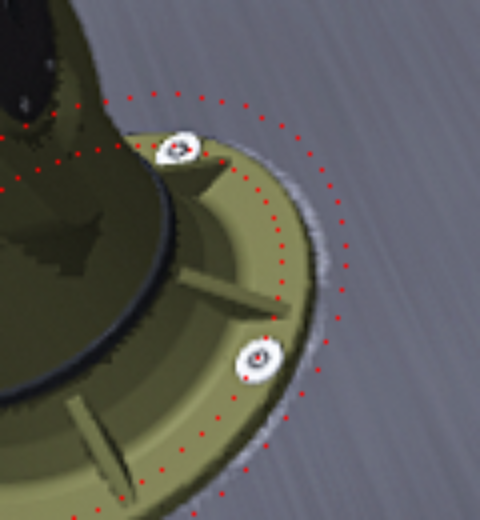

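View pics/bc.png

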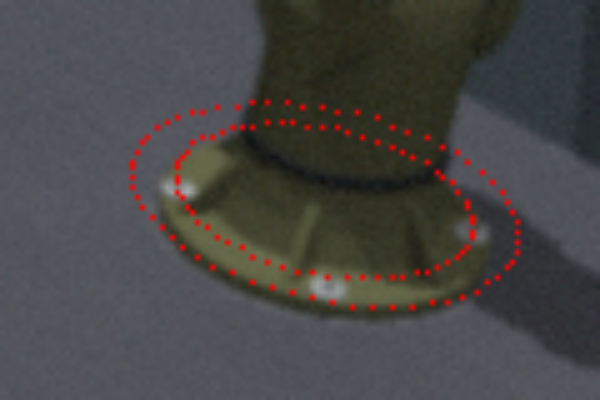

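The side camera agrees with the robot's base, with the bolt circle falling where it should. The scene camera is a few pixels off, so I'll trust the side view and refine with the wrist camera. Next I'll move round, clear of the objects, to a hover near the knob.

```bash
python3 -m pendant '[1,-1,0.2,0,0,0,87, 1,-1,0.2,0,0,0,87, 1,-1,0.2,0,0,0,87, 1,-1,0.2,0,0,0,87, 1,-1,0,0,0,0,87, 1,-1,0,0,0,0,87, 0.3,-1,0,0,0,0.5,87, 0.3,-1,0,0,0,0.5,87, 0.3,-1,0,0,0,0.5,87, 0.3,-1,0,0,0,0.5,87]'; python3 -m pendant '[0.2,-1,0,0,0,0.5,87, 0.1,-1,0,0,0,0.4,87, 0.1,-1,0,0,0,0,87, 0,-1,0,0,0,0,87, 0,-1,0,0,0,0,87, 0,-1,0,0,0,0,87, 0,-1,0,0,0,0,87, 0,-1,0,0,0,0,87,0,-1,0,0,0,0,87, 0,0,0,0,0,0,87]'
python3 - <<'E'
from h import *
c=snap('wrist','pics/w1.png');o=env.get_obs();print(o['time_s'],o['tool_pos'],o['tool_rot'],np.round(o['qpos'],1))
E
```

```text
time_s: 1.4
tool_pos: [0.4551, 0.2267, 0.2544]
tool_rot: [-90.0, 0.0, 5.3]
force: [-0.3, -0.3, 0.1]
grip_width: 0.0872
time_s: 2.65
tool_pos: [0.4702, -0.1355, 0.2546]
tool_rot: [-90.0, 0.0, 13.7]
force: [0.7, -0.1, 0.4]
grip_width: 0.0869
2.7 [ 0.47060499 -0.13298664  0.25448716] [-8.99746090e+01  1.71660111e-03  1.39303400e+01] [-25.5  -4.   36.7 103.6   2.4  79.6 114.7]
```

View pics/w1.png

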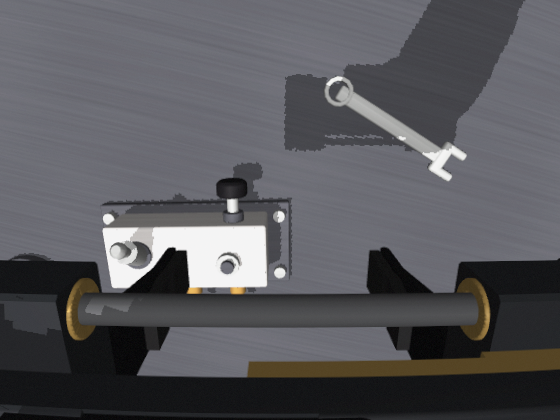

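The wrist picture shows the knob at (232,188), the nipple head at (119,250), the plug at (228,262), and the spanner at top right. I'll refine the fit with an enlarged crop.

```bash
python3 - <<'E'
import cv2
a=cv2.imread('pics/w1.png')
cv2.imwrite('pics/c5.png',cv2.resize(a[160:300,90:300],None,fx=3.8,fy=3.8,interpolation=cv2.INTER_CUBIC))
E
```

```text
(no output)
```

View pics/c5.png

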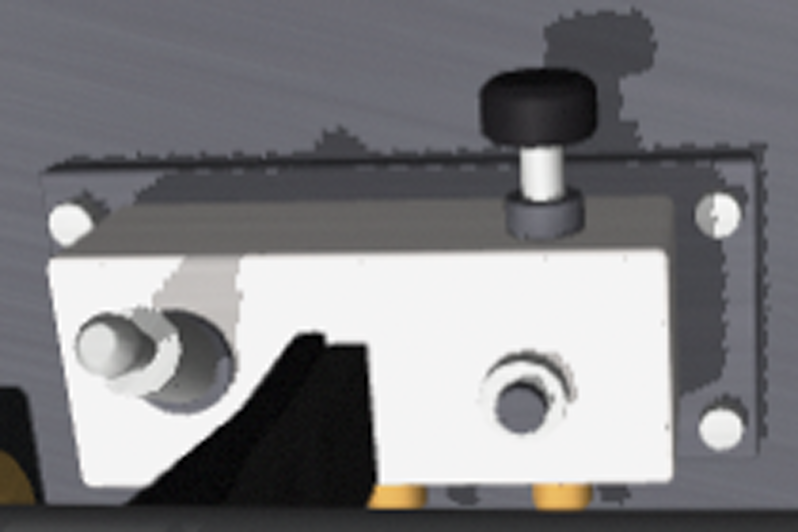

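```bash
cat > fit2.py <<'E'
from fit import *
print('----')
W=load('pics/w1.npz')
f5=lambda u,v:((u+.5)/3.8-.5+90,(v+.5)/3.8-.5+160)
o5=[(673,482),(667,249),(49,259),(83,486),(539,108),(112,346)]
def resw(p): return np.array([proj(W,T(p,q))-f5(*a) for (n,q),a in zip(P,o5)]).ravel()
for nm,f in (('wrist',resw),('w+side',lambda p:np.r_[resw(p),res(p,1)])):
    r=least_squares(f,p0);p=r.x;print(nm,p[:2],np.degrees(p[2]),np.round(r.fun.reshape(-1,2),1).tolist());print('knob',T(p,[-65,50,45]),'nip',T(p,[-25,-50,112]))
print(atz(W,437,158,0),atz(W,339,92,0))
E
python3 fit2.py | sed -n '/----/,$p'
```

```text
----
wrist [ 0.56546734 -0.2103144 ] 14.780980775955506 [[1.2, 0.9], [1.0, 0.0], [-1.6, -0.1], [-0.2, 1.1], [0.6, -0.6], [-1.0, -0.6]]
knob [ 0.48986207 -0.17855211  0.045     ] nip [ 0.55405087 -0.26503793  0.112     ]
w+side [ 0.56563798 -0.2104271 ] 14.67191355745323 [[1.0, 1.2], [0.9, 0.3], [-1.7, -0.2], [-0.4, 1.1], [0.6, -0.4], [-1.1, -0.6], [-0.5, -0.4], [-1.0, -0.0], [0.4, 0.4], [0.4, -0.7], [-0.5, 0.7], [-0.7, -0.0]]
knob [ 0.49009331 -0.17852095  0.045     ] nip [ 0.55411737 -0.2651288   0.112     ]
[0.4113116  0.03904637 0.        ] [ 0.36963947 -0.09091448  0.        ]
```

The wrist and side fits agree to about 1 mm: knob at (0.490, -0.1785, 0.045), block yaw 14.7°. Next I'll lean the tool 20° to the front so the gripper body clears the nipple, and move above the knob.

```bash
python3 -m pendant '[0.55,-0.6,-0.5,0.25,-0.97,0.07,87, 0,-0.52,-0.5,0.25,-0.97,0,87, 0,0,-1,0,0,0,87, 0,0,-1,0,0,0,87, 0,0,-0.8,0,0,0,87, 0,0,0,0,0,0,87, 0,0,0,0,0,0,87]' 
python3 - <<'E'
from h import *
from scipy.spatial.transform import Rotation as R
c=snap('wrist','pics/w2.png');o=env.get_obs();print(o['time_s'],o['tool_pos'],o['tool_rot'],np.round(o['qpos'],1)); print(R.from_euler('xyz',o['tool_rot'],degrees=True).as_matrix().round(3)); print(proj(c,[.490,-.1785,.045]))
E
```

```text
time_s: 3.58
tool_pos: [0.4941, -0.1761, 0.1038]
tool_rot: [-90.1, -20.1, 14.9]
force: [0.4, -0.5, 0.0]
grip_width: 0.0869
3.625 [ 0.49440221 -0.17633709  0.10427729] [-90.12346209 -20.17087694  14.9179978 ] [-25.1  -5.1  49.9 124.4 -12.8  43.9 138.1]
[[ 0.907  0.334 -0.257]
 [ 0.242  0.087  0.966]
 [ 0.345 -0.939 -0.002]]
[274.30380934 192.43879004]
```

View pics/w2.png

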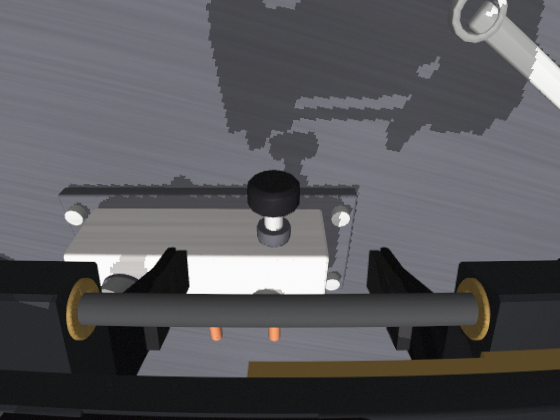

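The knob projects to (274,192) and is seen at (274,191). I'll descend and pinch it.

```bash
python3 -m pendant '[-0.04,-0.04,-0.85,0,0,0,87, 0,0,-0.82,0,0,0,87, 0,0,0,0,0,0,87, 0,0,0,0,0,0,20, 0,0,0,0,0,0,20, 0,0,0,0,0,0,20, 0,0,0,0,0,0,20, 0,0,0,0,0,0,20]' 40; python3 -m pendant '[0,0,0,0,0,0,20]'
```

```text
time_s: 4.62
tool_pos: [0.4915, -0.1781, 0.036]
tool_rot: [-90.1, -20.1, 14.8]
force: [0.5, -0.0, 0.2]
grip_width: 0.0449
time_s: 4.75
tool_pos: [0.4914, -0.1781, 0.0358]
tool_rot: [-90.1, -20.0, 14.8]
force: [0.6, -0.9, -0.4]
grip_width: 0.0347
```

```bash
python3 -m pendant '[0,0,0,0,0,0,20, 0,0,0,0,0,0,20]'; python3 -m pendant '[-0.16,-0.042,0,0,0,0,20, -0.16,-0.042,0,0,0,0,20, -0.16,-0.042,0,0,0,0,20, -0.16,-0.042,0,0,0,0,20, 0,0,0,0,0,0,20, 0,0,0,0,0,0,20, 0,0,0,0,0,0,20]'
python3 - <<'E'
from h import *
c=snap('wrist','pics/w3.png');c=snap('side','pics/s3.png');im=c['image'][240:350,250:390,::-1];cv2.imwrite('pics/s3c.png',cv2.resize(im,None,fx=5,fy=5));print(env.get_obs()['tool_pos'])
E
```

```text
time_s: 5.0
tool_pos: [0.4918, -0.1795, 0.0359]
tool_rot: [-90.2, -20.1, 14.8]
force: [2.1, -4.4, -5.3]
grip_width: 0.0302
time_s: 5.88
tool_pos: [0.4674, -0.1859, 0.036]
tool_rot: [-90.3, -20.2, 14.8]
force: [12.1, -4.5, -14.3]
grip_width: 0.0304
[ 0.46739691 -0.18592801  0.03604763]
```

View pics/w3.png

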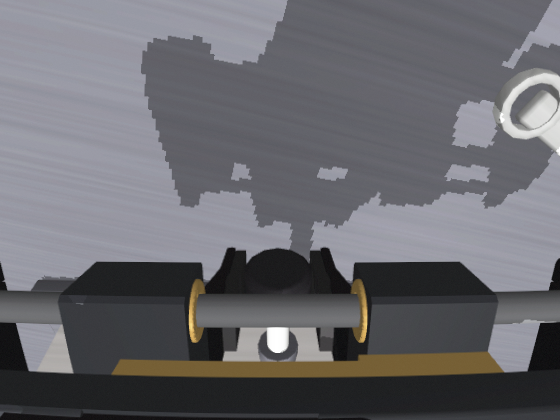

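View pics/s3c.png

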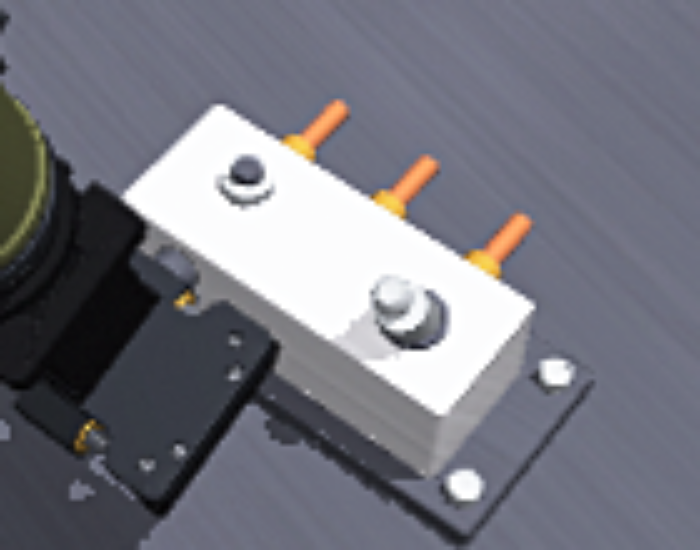

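The tool travelled 25.3 mm and now sees 12 N in +x, so the knob is at its end stop. Both pictures show the stem extended, so I'll push it home.

```bash
python3 -m pendant '[0,0,0,0,0,0,20, 0.16,0.042,0,0,0,0,20, 0.16,0.042,0,0,0,0,20, 0.16,0.042,0,0,0,0,20, 0.16,0.042,0,0,0,0,20, 0.02,0.005,0,0,0,0,20, 0,0,0,0,0,0,20, 0,0,0,0,0,0,20]'
```

```text
time_s: 6.98
tool_pos: [0.4918, -0.1795, 0.0358]
tool_rot: [-90.1, -20.0, 14.8]
force: [-2.0, -4.9, 0.7]
grip_width: 0.0306
```

The knob is back at its starting position. I'll open the jaws, lift off, straighten the tool and travel towards the gun, turning the jaw line along the block's x.

```bash
python3 -m pendant '[0,0,0,0,0,0,75, 0,0,0,0,0,0,75, 0,0,0,0,0,0,75, 0,0,0,0,0,0,75, -0.2,0,0.6,0,0,0,75, -0.2,0,1,0,0,0,75, 0,0,1,-0.25,0.97,0,75, 0,0,1,-0.25,0.97,0,75, 0,0,1,0,0,0,75]'; python3 - <<'E'
from h import *
c=snap('side','pics/s4.png');im=c['image'][240:350,250:390,::-1];cv2.imwrite('pics/s4c.png',cv2.resize(im,None,fx=5,fy=5));o=env.get_obs();print(o['tool_pos'],o['tool_rot'],o['grip_width'])
E
python3 -m pendant '[0,1,0.7,0,0,-1,75, 0.2,1,0,0,0,-1,75, 0.2,1,0,0,0,-1,75, 0.2,1,0,0,0,-1,75, 0.2,1,0,0,0,-1,75, 0.2,1,0,0,0,-1,75, 0.2,1,0,0,0,-1,75, 0.2,1,0,0,0,-1,75, 0.2,0,0,0,0,-1,75, 0,0,0,0,0,0,75]'; python3 - <<'E'
from h import *
c=snap('wrist','pics/w4.png');o=env.get_obs();print(o['tool_pos'],o['tool_rot'],o['grip_width'],o['qpos'])
E
```

```text
time_s: 8.1
tool_pos: [0.4787, -0.1753, 0.2203]
tool_rot: [-90.1, 0.3, 15.1]
force: [0.3, -0.0, -0.6]
grip_width: 0.0751
[ 0.48026764 -0.17769487  0.22562666] [-90.18303178  -0.24928048  14.96979859] 0.07515951989559806
time_s: 9.4
tool_pos: [0.5403, 0.1406, 0.2462]
tool_rot: [-90.0, -0.0, -74.7]
force: [0.6, -1.2, -0.5]
grip_width: 0.0749
[0.54007736 0.1399933  0.24633558] [-8.99724331e+01 -1.88251627e-02 -7.46351676e+01] 0.07486721295955819 [-41.65498503   6.51177216  26.60776946  95.40276039  -2.9493793
  78.75695729   0.74354181]
```

View pics/s4c.png

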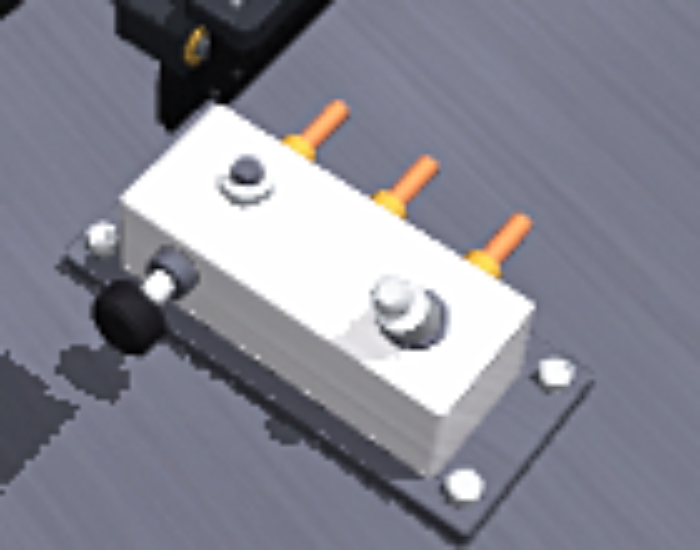

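View pics/w4.png

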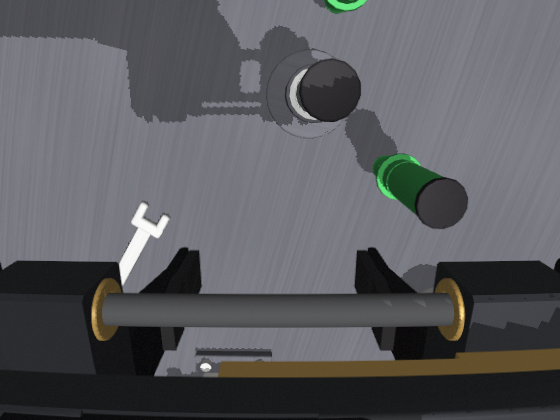

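The side picture shows the knob home, at the same crop pixel as before, (130,317). The wrist picture shows the gun's cap at (330,90) in its stand, with the green decoys at (441,202) and (347,0).

```bash
python3 - <<'E'
from h import *
c=load('pics/w4.npz')
print(atz(c,330,90,.17),atz(c,310,94,.01))
im=c['image']
g=cv2.cvtColor(im,cv2.COLOR_RGB2GRAY)
m=((g<60)).astype(np.uint8); m=cv2.morphologyEx(m,cv2.MORPH_OPEN,np.ones((9,9)))
n,l,s,ce=cv2.connectedComponentsWithStats(m[30:150,250:400]);print(s,ce+[250,30])
for x,y in((.5487,.2285),(.552,.231)):print(proj(c,[x,y,.17]))
cv2.imwrite('pics/c6.png',cv2.resize(im[40:145,255:405,::-1],None,fx=5,fy=5,interpolation=cv2.INTER_CUBIC))
E
```

```text
[0.54928297 0.23125794 0.17      ] [0.55055231 0.23188187 0.01      ]
[[    0     0   150   120 16017]
 [   49    48    62    44  1983]] [[323.69338827  88.29899482]
 [331.01512859  99.200706  ]]
[327.78879869  94.16154988]
[334.0477247   91.64577025]
```

View pics/c6.png

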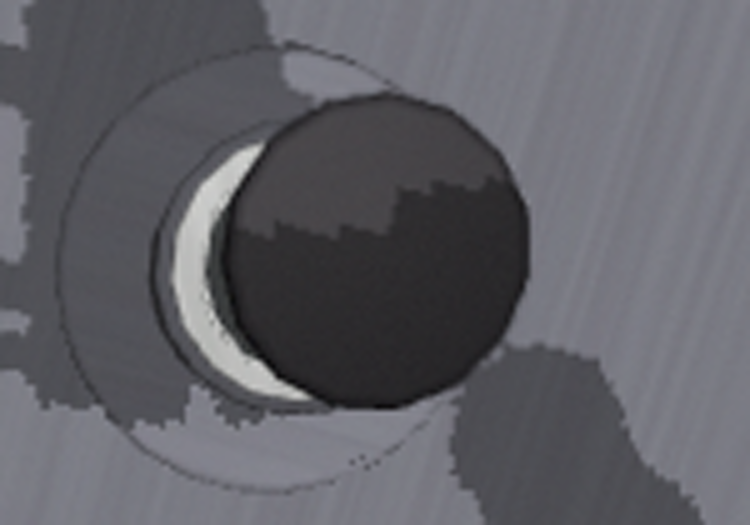

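```bash
python3 -m pendant '[0.23,0.76,0,0,0,0,80, 0,0.75,-0.4,0,0,0,80, 0,0.75,-0.4,0,0,0,80, 0,0,-0.6,0,0,0,80, 0,0,0,0,0,0,80]';  python3 -m pendant '[0,0,0,0,0,0,80]'
python3 - <<'E'
from h import *
c=snap('wrist','pics/w5.png');c=snap('side','pics/s5.png');cv2.imwrite('pics/s5c.png',cv2.resize(c['image'][80:230,120:280,::-1],None,fx=4,fy=4));print(env.get_obs()['tool_pos'])
E
```

```text
time_s: 10.07
tool_pos: [0.548, 0.2297, 0.1889]
tool_rot: [-90.2, -0.1, -74.7]
force: [0.3, -0.1, -0.4]
grip_width: 0.0798
time_s: 10.2
tool_pos: [0.55, 0.2299, 0.1917]
tool_rot: [-89.9, 0.0, -74.8]
force: [0.8, -0.1, 0.2]
grip_width: 0.0801
[0.55032904 0.23030406 0.19215968]
```

View pics/w5.png

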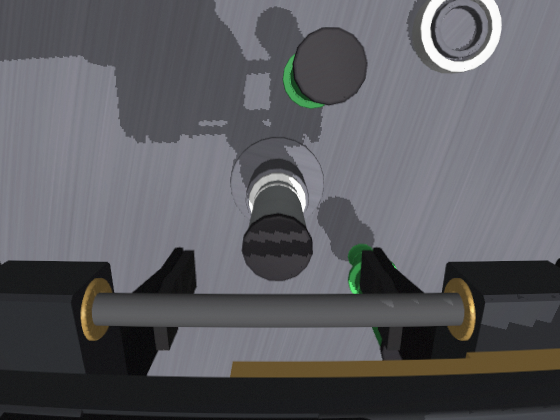

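View pics/s5c.png

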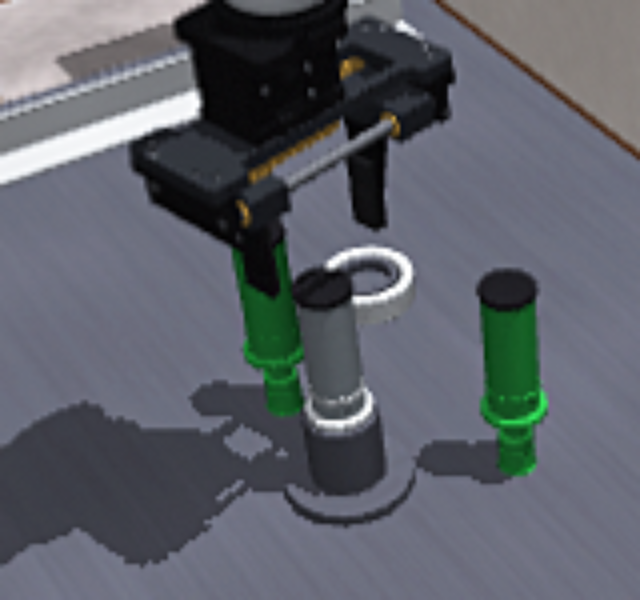

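```bash
python3 - <<'E'
from h import *
c=load('pics/w5.npz');print(proj(c,[.5493,.2305,.17]),atz(c,278,246.5,.17), atz(c,330,65,.154))
E
```

```text
[276.10422678 251.00425286] [0.54959909 0.23328099 0.17      ] [0.55091887 0.33008626 0.154     ]
```

The cap is centred between the fingers at (278,247). The two wrist readings average (0.5495, 0.232), so I'll descend and grip at 60 N.

```bash
python3 -m pendant '[-0.01,0.04,-0.8,0,0,0,80, 0,0,-0.8,0,0,0,80, 0,0,0,0,0,0,30, 0,0,0,0,0,0,20, 0,0,0,0,0,0,20, 0,0,0,0,0,0,20, 0,0,0,0,0,0,20, 0,0,0,0,0,0,20]' 60;  python3 -m pendant '[0,0,0,0,0,0,20, 0,0,0,0,0,0,20]'
```

```text
time_s: 11.3
tool_pos: [0.5493, 0.2326, 0.1273]
tool_rot: [-89.9, 0.0, -74.8]
force: [-0.8, -0.7, 2.5]
grip_width: 0.0367
time_s: 11.55
tool_pos: [0.5493, 0.2326, 0.1272]
tool_rot: [-89.9, 0.0, -74.8]
force: [-2.5, 0.2, 5.4]
grip_width: 0.037
```

It's gripped at 37 mm opening, as expected for the 36 mm barrel. Next I'll lift it clear.

```bash
python3 -m pendant '[0,0,0.4,0,0,0,20, 0,0,0.6,0,0,0,20, 0,0,0.8,0,0,0,20, 0,0,0.8,0,0,0,20, 0,0,0.8,0,0,0,20, 0,0,0.6,0,0,0,20, 0,0,0,0,0,0,20]'; python3 - <<'E'
from h import *
c=snap('side','pics/s6.png');cv2.imwrite('pics/s6c.png',cv2.resize(c['image'][40:230,120:300,::-1],None,fx=3.5,fy=3.5));o=env.get_obs();print(o['tool_pos'],o['force'],o['grip_width'],np.round(o['qpos'],1))
E
```

```text
time_s: 12.42
tool_pos: [0.5498, 0.2326, 0.2882]
tool_rot: [-89.8, 0.0, -74.8]
force: [-0.6, -0.4, -4.4]
grip_width: 0.0371
[0.54899178 0.23237024 0.28641546] [ 0.68020852  0.48109125 -4.83210045] 0.03680253136104481 [-46.   10.7  23.9  86.4  -4.3  83.8  -6.8]
```

View pics/s6c.png

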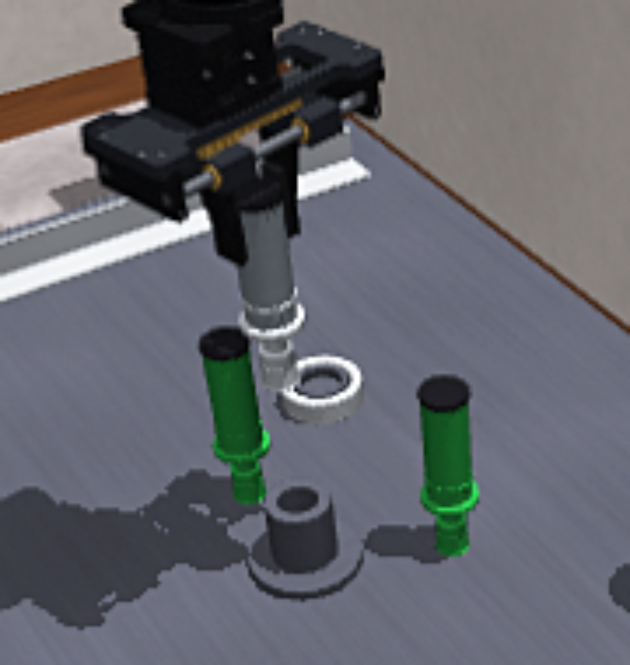

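The gun is clear and held straight, with a load of about 4.5 N. Next I'll carry it to the stand-off on the nipple axis and tilt it 28°.

```bash
python3 -m pendant '[-0.1,-0.6,0,0,0,0,20, -0.2,-0.9,0,0,0,0,20, -0.2,-1,0,0,0,0,20, -0.2,-1,0,0,0,0,20, -0.2,-1,0,0,0,0,20, -0.2,-1,0,0,0,0,20, -0.2,-1,0,0,0,0,20, -0.2,-1,0,0,0,0,20, -0.2,-1,0,0,0,0,20, 0,-1,0,0,0,0,20]'; python3 -m pendant '[0,-1,0,0,0,0,20, 0,-1,0,0.24,-0.9,0,20, 0,-0.9,0,0.24,-0.9,0,20, 0,-0.5,0,0.24,-0.9,0,20, 0,0,-0.4,0,0,0,20, 0,0,-0.4,0,0,0,20, 0,0,0,0,0,0,20, 0,0,0,0,0,0,20]'
cat > chk.py <<'E'
from h import *
from scipy.spatial.transform import Rotation as R
N=np.array([.5541,-.2651,.112]);yaw=np.radians(14.7);b=np.array([np.cos(yaw),np.sin(yaw),0]);n=-np.sin(np.radians(28))*b+np.array([0,0,np.cos(np.radians(28))])
by=np.array([-np.sin(yaw),np.cos(yaw),0]);nx=np.cross(by,n)
def chk(L=.1112):
    o=env.get_obs();M=R.from_euler('xyz',o['tool_rot'],degrees=True).as_matrix();ty=M[:,1]
    m=o['tool_pos']+ty*L;d=m-N
    print('t',round(o['time_s'],2),'tcp',np.round(o['tool_pos'],4),'mouth in nip mm',np.round([d@nx*1e3,d@by*1e3,d@n*1e3],1),'tilt err deg (about nx,by)',np.degrees(-ty@by).round(2),np.degrees(-ty@nx).round(2))
    F=np.array(o['force']);print('F',F.round(1),'axial',(F@n).round(1),'grip',round(o['grip_width'],4),'q',np.round(o['qpos'],1))
    return o
E
python3 - <<'E'
from chk import *
chk()
c=snap('side','pics/s7.png');c=snap('scene','pics/c7.png');c=snap('wrist','pics/w7.png')
E
```

```text
time_s: 13.72
tool_pos: [0.4786, -0.1498, 0.2851]
tool_rot: [-90.1, 0.1, -74.9]
force: [1.3, -0.0, -4.8]
grip_width: 0.0371
time_s: 14.72
tool_pos: [0.4818, -0.2826, 0.2545]
tool_rot: [-62.1, -0.2, -74.7]
force: [0.1, 0.1, -4.0]
grip_width: 0.0372
t 14.72 tcp [ 0.4818 -0.2826  0.2545] mouth in nip mm [ 1.1  1.7 49.5] tilt err deg (about nx,by) -0.12 0.08
F [ 0.1  0.1 -4. ] axial -3.6 grip 0.0372 q [-22.  -14.9  57.1 111.9 -10.5  58.7  55.7]
```

View pics/s7.png

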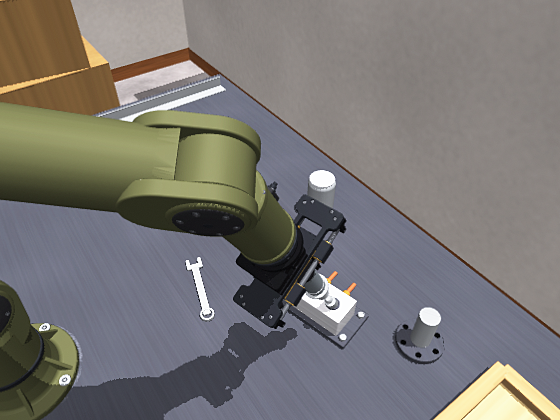

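View pics/c7.png

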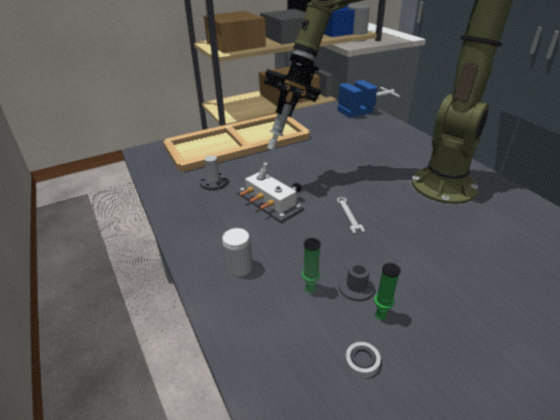

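View pics/w7.png

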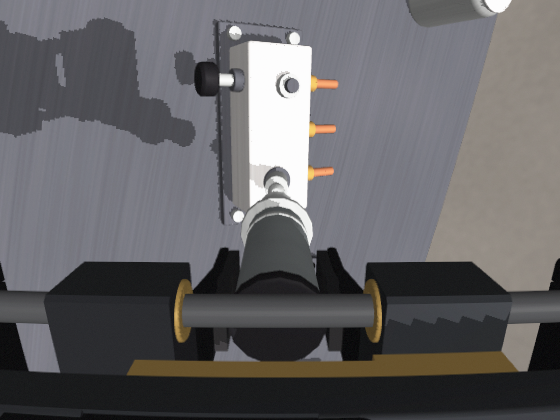

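```bash
python3 - <<'E'
from chk import *
o=env.get_obs();ty=R.from_euler('xyz',o['tool_rot'],degrees=True).as_matrix()[:,1]
m=o['tool_pos']+ty*.1112; print(o['time_s'])
out=[]
for f,(r0,r1,c0,c1),k in (('s7',(240,345,270,375),5),('c7',(120,220,225,325),5),('w7',(130,280,200,350),4)):
    c=load(f'pics/{f}.npz');im=cv2.resize(c['image'][r0:r1,c0:c1,::-1],None,fx=k,fy=k,interpolation=cv2.INTER_CUBIC)
    for p,col in ((N,(0,0,255)),(m,(0,255,0)),(m-ty*.049,(255,255,0)),(N-.023*n,(255,0,255))):
        u=proj(c,p);cv2.drawMarker(im,(int((u[0]-c0+.5)*k),int((u[1]-r0+.5)*k)),col,cv2.MARKER_CROSS,14,1)
    cv2.imwrite(f'pics/{f}z.png',im)
E
```

```text
14.875
```

View pics/s7z.png

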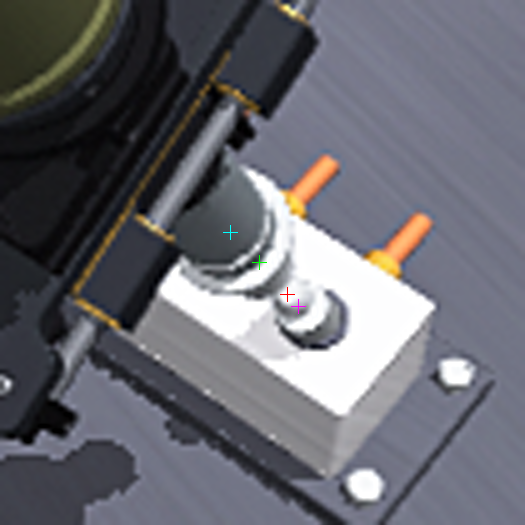

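View pics/c7z.png

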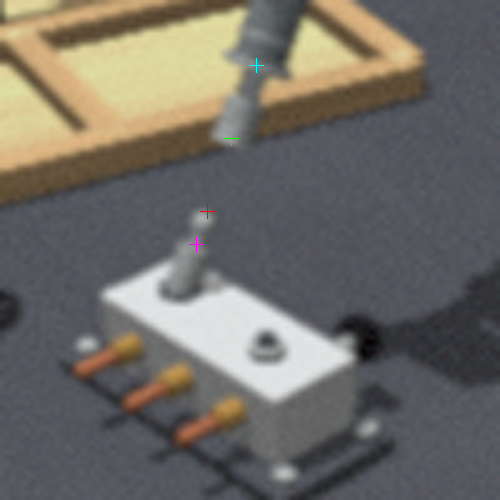

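View pics/w7z.png

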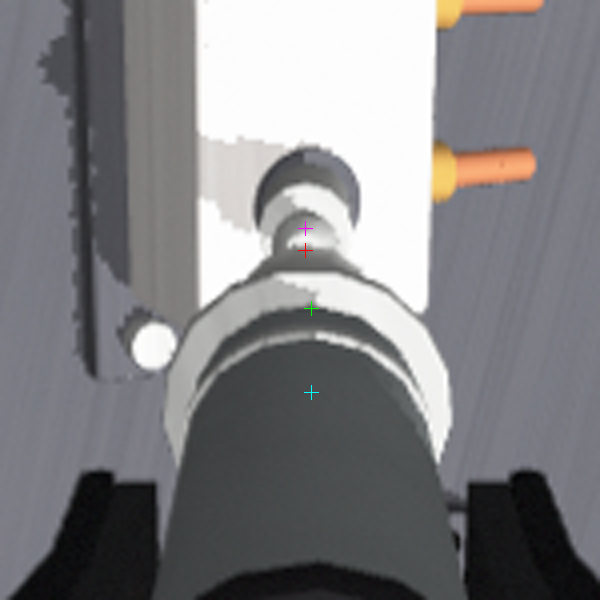

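The side, scene and wrist overlays agree that the mouth is on the nipple's axis to within 1–2 mm. The scene overlay is offset by the same amount for nipple and nose, so it doesn't affect the comparison. I'll centre the gun and advance to about 5 mm short.

```bash
python3 -m pendant '[0,-0.045,0,0,0,0,20, 0.17,0.044,-0.33,0,0,0,20, 0.17,0.044,-0.33,0,0,0,20, 0.165,0.044,-0.33,0,0,0,20, 0,0,0,0,0,0,20, 0,0,0,0,0,0,20]'; python3 - <<'E'
from chk import *
chk()
E
```

```text
time_s: 15.62
tool_pos: [0.5014, -0.28, 0.2149]
tool_rot: [-62.0, -0.1, -74.8]
force: [0.5, -0.7, -4.7]
grip_width: 0.0368
t 15.62 tcp [ 0.5014 -0.28    0.2149] mouth in nip mm [-0.1 -0.8  5.4] tilt err deg (about nx,by) -0.1 0.01
F [ 0.5 -0.7 -4.7] axial -4.2 grip 0.0368 q [-26.1  -9.7  62.9 113.8 -16.5  54.2  60.8]
```

```bash
python3 -m pendant '[0.057,0.03,-0.11,0,0,0,20, 0.057,0.02,-0.11,0,0,0,20, 0,0,0,0,0,0,20]'; python3 - <<'E'
from chk import *
chk()
E
python3 -m pendant '[0.023,0.006,-0.044,0,0,0,20, 0.023,0.006,-0.044,0,0,0,20, 0.023,0.006,-0.044,0,0,0,20, 0,0,0,0,0,0,20]'; python3 - <<'E'
from chk import *
chk()
c=snap('scene','pics/c8.png');cv2.imwrite('pics/c8z.png',cv2.resize(c['image'][100:220,225:345,::-1],None,fx=5,fy=5,interpolation=cv2.INTER_CUBIC))
E
```

```text
time_s: 16.0
tool_pos: [0.506, -0.2777, 0.206]
tool_rot: [-62.0, -0.1, -74.8]
force: [0.5, -0.2, -4.6]
grip_width: 0.037
t 16.0 tcp [ 0.506  -0.2777  0.206 ] mouth in nip mm [ 0.3  0.2 -4.8] tilt err deg (about nx,by) -0.12 -0.01
F [ 0.5 -0.2 -4.6] axial -4.3 grip 0.037 q [-27.   -8.3  64.1 114.3 -18.3  53.3  62.1]
time_s: 16.5
tool_pos: [0.5086, -0.2766, 0.2004]
tool_rot: [-62.0, -0.1, -74.8]
force: [0.8, 0.1, -3.7]
grip_width: 0.037
t 16.5 tcp [ 0.5086 -0.2766  0.2004] mouth in nip mm [  0.    0.8 -11.2] tilt err deg (about nx,by) -0.16 0.02
F [ 0.8  0.1 -3.7] axial -3.6 grip 0.037 q [-27.4  -7.2  64.8 114.5 -19.6  52.9  63.2]
```

View pics/c8z.png

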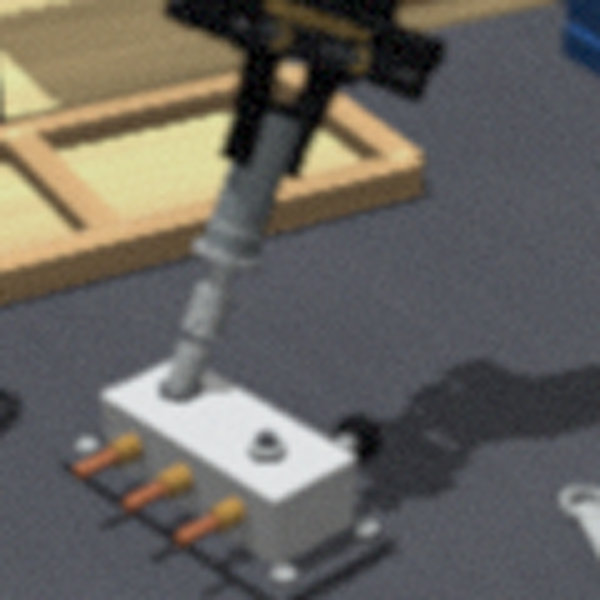

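The picture shows the nose over the head at crop (200,320), in line with the adapter. I'll continue in 1.5 mm rows and watch the force.

```bash
python3 -m pendant '[0.017,0.004,-0.033,0,0,0,20, 0.017,0.004,-0.033,0,0,0,20, 0,0,0,0,0,0,20]'; python3 - <<'E'
from chk import *
chk()
E
python3 -m pendant '[0.017,0.004,-0.033,0,0,0,20, 0.017,0.004,-0.033,0,0,0,20, 0,0,0,0,0,0,20]'; python3 - <<'E'
from chk import *
chk()
E
```

```text
time_s: 16.92
tool_pos: [0.5098, -0.2762, 0.1976]
tool_rot: [-62.0, -0.1, -74.8]
force: [1.9, 0.7, -5.1]
grip_width: 0.0367
t 16.93 tcp [ 0.5098 -0.2762  0.1976] mouth in nip mm [ -0.2   0.8 -14.2] tilt err deg (about nx,by) -0.16 0.04
F [ 1.9  0.7 -5.1] axial -5.4 grip 0.0367 q [-27.5  -6.7  65.1 114.6 -20.4  52.7  63.8]
time_s: 17.3
tool_pos: [0.5113, -0.2763, 0.1953]
tool_rot: [-62.0, -0.1, -74.8]
force: [2.7, 0.9, -7.8]
grip_width: 0.0372
t 17.3 tcp [ 0.5113 -0.2763  0.1953] mouth in nip mm [ -0.    0.3 -16.9] tilt err deg (about nx,by) -0.13 0.02
F [ 2.7  0.9 -7.8] axial -8.2 grip 0.0372 q [-27.7  -6.1  65.5 114.7 -21.1  52.5  64.4]
```

```bash
python3 -m pendant '[0.017,0.004,-0.033,0,0,0,20, 0.017,0.004,-0.033,0,0,0,20, 0,0,0,0,0,0,20]'; python3 - <<'E'
from chk import *
chk()
E
python3 -m pendant '[0.017,0.004,-0.033,0,0,0,20, 0.017,0.004,-0.033,0,0,0,20, 0,0,0,0,0,0,20]'; python3 - <<'E'
from chk import *
chk()
E
```

```text
time_s: 17.68
tool_pos: [0.5128, -0.2783, 0.1944]
tool_rot: [-61.9, -0.2, -74.9]
force: [-6.4, -0.4, 4.0]
grip_width: 0.0369
t 17.68 tcp [ 0.5128 -0.2783  0.1944] mouth in nip mm [  0.6  -2.3 -18.1] tilt err deg (about nx,by) 0.02 -0.09
F [-6.4 -0.4  4. ] axial 6.4 grip 0.0369 q [-27.7  -5.5  65.8 114.6 -21.9  52.4  65.1]
time_s: 18.05
tool_pos: [0.5141, -0.2782, 0.1919]
tool_rot: [-61.9, -0.2, -74.9]
force: [-6.9, -0.9, 5.3]
grip_width: 0.0366
t 18.05 tcp [ 0.5141 -0.2782  0.1919] mouth in nip mm [  0.6  -2.6 -20.9] tilt err deg (about nx,by) 0.04 -0.1
F [-6.9 -0.9  5.3] axial 7.9 grip 0.0366 q [-27.7  -4.9  66.1 114.7 -22.7  52.2  65.7]
```

It has snapped on. The axial load went from -8 N to +6 N and on to +8 N, with about 4 N of gun weight on top, and the spring is now giving. I'll push about 6 mm more.

```bash
python3 -m pendant '[0.017,0.004,-0.033,0,0,0,20, 0.017,0.004,-0.033,0,0,0,20, 0,0,0,0,0,0,20]'; python3 - <<'E'
from chk import *
chk()
E
python3 -m pendant '[0.017,0.004,-0.033,0,0,0,20, 0.014,0.004,-0.027,0,0,0,20, 0,0,0,0,0,0,20, 0,0,0,0,0,0,20]'; python3 - <<'E'
from chk import *
chk()
c=snap('scene','pics/c9.png');cv2.imwrite('pics/c9z.png',cv2.resize(c['image'][100:220,225:345,::-1],None,fx=5,fy=5,interpolation=cv2.INTER_CUBIC))
c=snap('wrist','pics/w9.png');c=snap('side','pics/s9.png')
cv2.imwrite('pics/s9z.png',cv2.resize(c['image'][220:350,230:390,::-1],None,fx=4,fy=4,interpolation=cv2.INTER_CUBIC))
E
```

```text
time_s: 18.42
tool_pos: [0.5155, -0.2782, 0.1895]
tool_rot: [-61.9, -0.2, -75.0]
force: [-6.8, -1.9, 5.6]
grip_width: 0.0367
t 18.43 tcp [ 0.5155 -0.2782  0.1895] mouth in nip mm [  0.7  -3.  -23.7] tilt err deg (about nx,by) 0.06 -0.11
F [-6.8 -1.9  5.6] axial 8.3 grip 0.0367 q [-27.7  -4.3  66.3 114.8 -23.6  52.1  66.4]
time_s: 18.92
tool_pos: [0.5167, -0.2782, 0.1873]
tool_rot: [-61.9, -0.3, -75.0]
force: [-7.4, -1.9, 7.7]
grip_width: 0.0371
t 18.93 tcp [ 0.5167 -0.2782  0.1873] mouth in nip mm [  0.7  -3.4 -26.2] tilt err deg (about nx,by) 0.08 -0.12
F [-7.4 -1.9  7.7] axial 10.4 grip 0.0371 q [-27.7  -3.7  66.5 114.8 -24.4  51.9  67. ]
```

View pics/c9z.png

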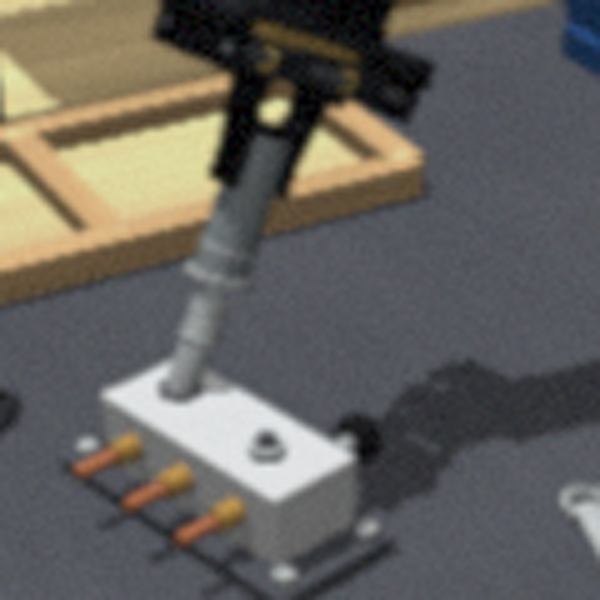

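View pics/w9.png

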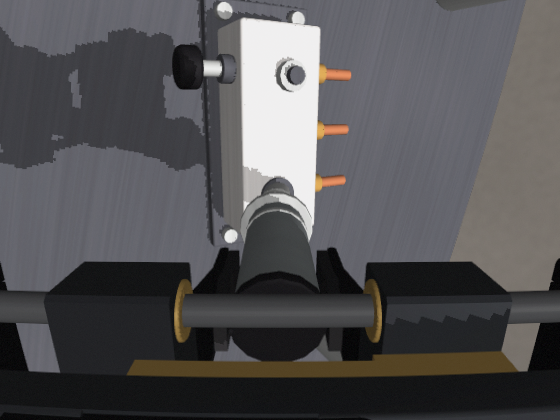

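View pics/s9z.png

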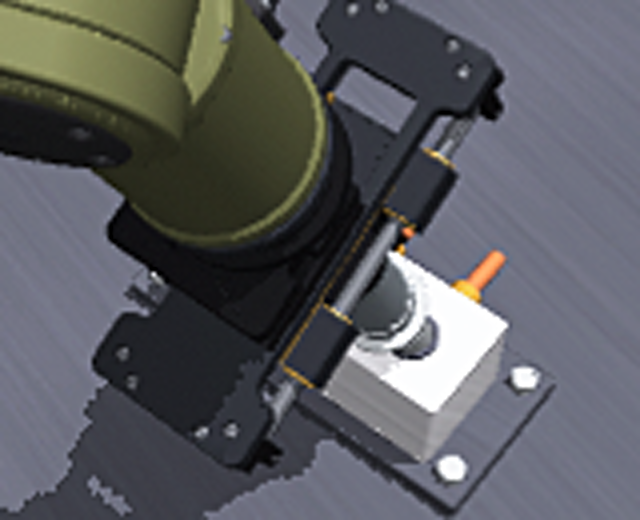

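The force is about 14 N net of the weight, and by geometry the nose is about 9–10 mm in. The TCP sits about 3 mm sideways of the nominal axis, which is a gun tilt of about 2° and within tolerance. I'll hold and check that it stays steady.

```bash
python3 -m pendant '[0,0,0,0,0,0,20, 0,0,0,0,0,0,20, 0,0,0,0,0,0,20, 0,0,0,0,0,0,20, 0,0,0,0,0,0,20, 0,0,0,0,0,0,20]'; python3 - <<'E'
from chk import *
o=chk();print(o['wrist_torque'],np.abs(o['joint_velocities']).max())
out=[]
for f in('w7','w9'):
    out.append(cv2.resize(load(f'pics/{f}.npz')['image'][150:360,190:370,::-1],None,fx=2.2,fy=2.2))
cv2.imwrite('pics/cmp.png',np.hstack(out))
E
```

```text
time_s: 19.82
tool_pos: [0.5167, -0.2783, 0.1873]
tool_rot: [-61.9, -0.3, -75.0]
force: [-8.0, -2.6, 7.3]
grip_width: 0.0368
t 19.82 tcp [ 0.5167 -0.2783  0.1873] mouth in nip mm [  0.7  -3.4 -26.1] tilt err deg (about nx,by) 0.08 -0.13
F [-8.  -2.6  7.3] axial 10.3 grip 0.0368 q [-27.7  -3.7  66.5 114.8 -24.4  51.9  67. ]
[-0.41376344  1.52566541  0.04324998] 0.07905707433690622
```

View pics/cmp.png

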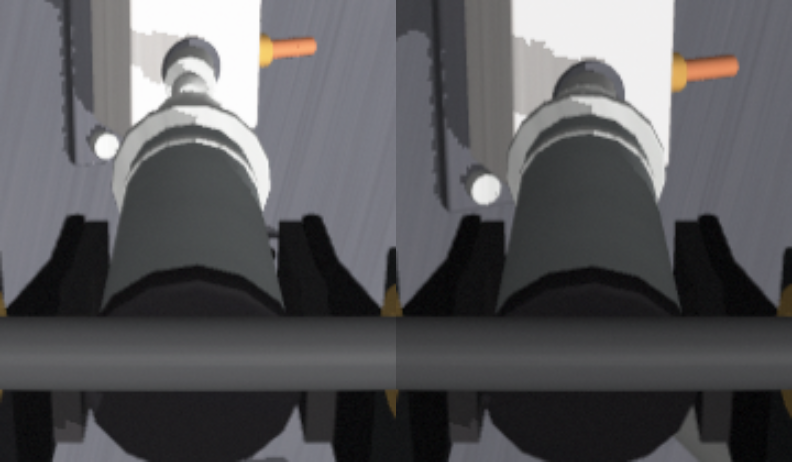

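Comparing the two wrist crops shows no slip along the gun and only about a 2° pivot. The hold is steady and the knob is still home in the wrist view at (190,67), so I'm handing in.

```bash
python3 -c "
from cell import env
print(env.sign_off()); print(env.get_obs()['time_s'])"
```

```text
the job is handed in; nothing more can be done
None
the job is handed in; nothing more can be done
```

I vented the block, moved the grey gun onto the tilted nipple and handed in while still gripping it and holding it pressed in, at about 19.8 s. The sign-off gives no verdict.

- **Knob:** I pulled it out 25.3 mm to its end stop (12 N at the stop), then pushed it home. It came back to the same image position as at the start.
- **Gun:** It was lifted clear of the stand, tilted 28° and pressed over the nipple. The axial reading jumped from -8 N to +6 N as it snapped on, and I then pushed on slowly.
- **Final hold:** Net push is about 14 N, against the 14 N given for a nose 10 mm in. Geometry gives about 9 mm. The pose, force and grip (37 mm opening at the 60 N setting) stayed steady over the last 0.75 s.
- **Disagreements:**
  - The tool ended about 3.4 mm to the side of the axis I had measured, with almost no side force. The wrist view shows the gun pivoted about 2° in the fingers, within the 0.12 rad (about 7°) allowed.
  - The scene camera was a few pixels off the other two, so I used it only to compare positions within the same picture.
- **Not checked:** I did not measure the snap depth or nose travel directly; I inferred them from force and geometry. I kept clear of the flange, tin, bearing and spanner but did not re-measure where they are.

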